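Get the lamp holder out from behind the lamps

TASK

Move the three lamps that stand in the parts tray over to the side mat, so that all three stand on it, then take the porcelain lamp holder that was behind them and set it upright in the recess of the lamp base. After that put every lamp back upright in the tray, just where it stood before. Set everything down gently rather than dropping it, knock nothing over, and leave the carton, the nut and the wrench alone.

Things in the scene. Friction and masses are not known exactly. Their poses are not given: they have to be found in the camera images.
- lamp_drum_c (a point): The drum lamp: an upright round wooden body, 64 mm in diameter and 95 mm tall, with a bare steel stem on top. 140 mm tall in all, about 0.4 kg, flat underside. The stem is a plain upright steel tube on the axis, 16 mm in diameter, from 95 to 140 mm above the underside: lift the lamp by it. This point is on the axis, half-way up, 70 mm above the underside; z up.
- lamp_square_c (a point): The square lamp: an upright concrete body of square plan, 56 x 56 mm and 95 mm tall (sides along its x and y), with a bare steel stem on top. 140 mm tall in all, about 0.4 kg, flat underside. The stem is a plain upright steel tube on the axis, 16 mm in diameter, from 95 to 140 mm above the underside: lift the lamp by it. This point is on the axis, half-way up, 70 mm above the underside; z up.
- lamp_cone_c (a point): The cone lamp: an aluminium body, 66 mm in diameter up to 28 mm height, tapering from there to 34 mm at 95 mm height, with a bare steel stem on top. 140 mm tall in all, about 0.4 kg, flat underside. The stem is a plain upright steel tube on the axis, 16 mm in diameter, from 95 to 140 mm above the underside: lift the lamp by it. This point is on the axis, half-way up, 70 mm above the underside; z up.
- holder_c (a point): The lamp holder: a short white porcelain cylinder with a dark socket mouth on top, 42 mm in diameter, 40 mm tall, 0.11 kg, standing in the tray near its far long wall. At the start a lamp stands left, right and in front of it, each about 10 mm away: too close and too tall for a gripper to get down to it. This point is its centre, 20 mm above its underside; z up.
- tray: The parts tray: fixed, grey, open, 165 mm (x) by 235 mm (y), walls 5 mm thick, 32 mm high, floor 5 mm thick. Origin: centre of its underside, on the table; x points to its far long wall. In its frame (x, y in mm) the lamp holder stands near (47, 0), the lamps near (34, 60), (34, -60) and (-16, 0); which lamp is where differs from start to start.
- mat: The side mat: a fixed dark rubber mat, 260 mm (its x) by 110 mm (its y), 4 mm thick, empty at the start. Origin at the centre of its underside. It has room for the three lamps in a row along x, about 80 mm apart.
- base_seat (a point): The recess of the lamp base: a fixed dark round steel disc, 116 mm in diameter and 20 mm thick, lies on a thin cork pad; in its middle is a round flat-bottomed recess, 64 mm in diameter and 6 mm deep, with a bare metal floor. This point is the centre of the recess floor, 18 mm above the table (the disc's rim is 24 mm above the table).
- carton: Bystander, leave alone: a small open cardboard box of screws, 38 x 38 mm, 36 mm tall, in a front corner of the tray (about 52 mm in front of the tray's origin, 80 mm to its left, +y). Origin at the centre of its underside.
- nut: Bystander, leave alone: a brass coupling nut, 28 mm in diameter, 20 mm tall, in the other front corner of the tray (about 52 mm in front, 78 mm to the right, -y). Origin at the centre of its underside.
- wrench: Bystander, leave alone: a small steel wrench, 110 mm long, lying on the front of the cork pad, about 105 mm in front of the recess. Origin at its middle, on its underside.
There are look-alikes about, which are no part of the job. What is shaped like the part that bears lamp_drum_c but purple or turquoise is not meant.

How it is judged:
By the outcome, as a careful person would: the job done as asked, in the order asked, and still so for the second after the job is handed in, with the robot touching nothing.
It also fails if it takes over 141 s, if anything falls off the work surface, if the arm or the gripper's body presses on something with over 40 N, if the wrist force passes 120 N, or if a joint passes its speed limit or range.

ROBOT

A 6-joint arm with a two-finger parallel gripper is mounted at the origin on the work surface. World frame = base frame: x ahead of the robot, y to its left, z up, the work surface at z = 0. Lengths are in m, angles in rad, forces in N, time in s.
With the tool pointing down it reaches from about 0.35 to 0.725 m from the base axis. Payload 6 kg.
Tool frame: the origin (TCP) lies on the centre line of the jaws, within the pads' length; the fingertips stand 19 mm ahead of it and the grasp point (between the pads) is the TCP; x points along the fingers, y is the direction in which the jaws open and shut, and the axes are right-handed (so a half turn about x gives the same grasp; the last joint's range is limited). The gripper opens to 85 mm and grips with 20 to 120 N. Pads are 22 mm wide; open, the fingers measure 114 mm over their backs; the gripper's body (76 mm by 85 mm) begins 54 mm behind the grasp point. The pads swing forward as they close: fully open they stand 13 mm farther back than shut.
Start: joints at [-0.811, 0.04, 0.085, 0, -1.615, -0.334], TCP at [0.248, -0.546, 0.25] pointing down, gripper open.
Joint ranges: [-2.56, 2.56], [-1.29, 2.01], [-1.08, 1.49], [-3.29, 1.98], [-2.81, -0.18], [-2.99, 2.99]. Speed limits (rad/s): [2.57, 2.57, 3.01, 3.14, 3.14, 3.14].

INTERFACE

Orientations are given as [roll, pitch, yaw] about the fixed x, y, z axes, in that order (R = Rz(yaw) Ry(pitch) Rx(roll)).
In Python, from workcell import env gives the robot as it stands. The module is installed in compiled form; this text tells all that it offers.
- The arm moves only by the tool step_arm, never from a script. Its argument "steps" is a list of rows, each a list of 3 entries, a list of its own where there are three numbers: the gripper's target within -1 to 1 (shut at 1, half-way at 0, fully open at -1), then the shift along the world's x, y, z in m, then the turn about the world's z in degrees. In form: [[hand, [dx, dy, dz], roll], ...]. A call has exactly 5 rows; each row is the pose to reach, as a shift and turn from the pose commanded when the call began; what a row does not reach only later rows make up. A row lasts 1/12 s, in which the tool goes at most 41.7 mm and 7.16 degrees, less where a joint would pass 70% of its speed; a pose out of reach is approached as far as the arm can. A call with a gripper value outside its range is refused whole. The fingers move at their own pace and stop on an object; "grip_force" is the grip in N (left out, the last holds). Time passes only in rows, so rows that repeat a pose let the fingers close, or fill a call up. It gives the time, the measured TCP pose, the force and the opening at its end, in the units of the state.
- env.state(): the state, without advancing time (a new reading comes with each control period).
- env.snapshot(name): name is "scene" or "top" or "wrist"; returns a dict with "color" (400x640x3 uint8, red, green, blue), "intrinsics" (3x3 intrinsics, pixels), "dist_coeffs" ([k1, k2, p1, p2, k3] as OpenCV has them; the pictures are not rectified), "position" and "rotation" of the camera in the world. Camera axes: x right, y up, looking along -z (the intrinsics and any distortion apply to the point x, -y, -z); pixel columns grow to the right and rows downward; lengths in m; the calibration is good to about 2 mm. A picture is of the moment at which its call begins. There is no depth.
- env.close_job(): hands the job in, once; it reports no verdict.
The state is a dict: "time_s": time; "qpos": joint angles; "qd": joint speeds; "tau": joint torques, N m; "ee_pos": TCP position; "orientation": TCP orientation; "wrist_force": force on the tool from outside, world axes, zero at the start; "wrist_torque": the same for the moment, N m; "gripper_width": opening from 0.0 (shut) to 1.0 (fully open).
Only numpy, scipy, OpenCV 4.12 (cv2) and the standard library are available. Lean on these libraries where they do the work, as an engineer would, in place of code of your own. Each camera call takes 0.05 s, during which the arm holds its last target.

## Working session

There is one attempt and no reset: what is moved stays moved. The work goes in short steps, Python scripts to look and compute and a tool call to move; the robot and the scene stay as the last step left them, time stands still between calls to the robot, and variables do not carry over. Pictures are saved under pics/ and viewed, and the job is handed in when it is done.

Besides the shell and the picture viewer there is one more tool, called after "Request:" as name(argument=value, ...) on one line, values as JSON. step_arm: Moves the arm, as the interface text tells. Its arguments: {"type":"object","properties":{"steps":{"type":"array","items":{"type":"array"}},"grip_force":{"type":"number"}},"required":["steps"]}

```bash
mkdir -p pics; python3 - <<'E'
from workcell import env
import cv2,numpy as np
s=env.state()
for k,v in s.items(): print(k,np.round(v,3))
for n in ["scene","top","wrist"]:
    d=env.snapshot(n); cv2.imwrite(f"pics/{n}0.png",d["color"][:,:,::-1])
    print(n,d["intrinsics"],d["dist_coeffs"],d["position"],d["rotation"])
E
```

```text
time_s 0.0
qpos [-0.811  0.041  0.084 -0.    -1.615 -0.334]
qd [ 0.001 -0.001 -0.002  0.001  0.002  0.   ]
tau [ 1.0000e-03 -3.6820e+01  3.4741e+01  6.9330e+00 -6.0000e-03 -0.0000e+00]
ee_pos [ 0.248 -0.546  0.249]
orientation [1.641 1.569 2.067]
wrist_force [-0.021  0.663  0.038]
wrist_torque [-0.032  0.051  0.007]
gripper_width 1.0
scene [[426.60967679   0.         331.83120037]
 [  0.         426.60967679 203.73079341]
 [  0.           0.           1.        ]] [-0.01543269  0.          0.          0.          0.        ] [0.99472725 0.05945808 0.85672413] [0.52756173 0.00910435 1.69326418]
top [[361.34619477   0.         325.93132276]
 [  0.         361.34619477 201.63272418]
 [  0.           0.           1.        ]] [-0.04110372  0.          0.          0.          0.        ] [ 0.36697696 -0.01149333  0.91205293] [ 0.19751718  0.00187444 -1.58479273]
wrist [[347.26388671   0.         317.15911589]
 [  0.         347.26388671 200.08491934]
 [  0.           0.           1.        ]] [-0.05265969  0.          0.          0.          0.        ] [ 0.17516698 -0.57815281  0.37208318] [-0.313726   -0.00230894  1.99721737]
```

View pics/scene0.png

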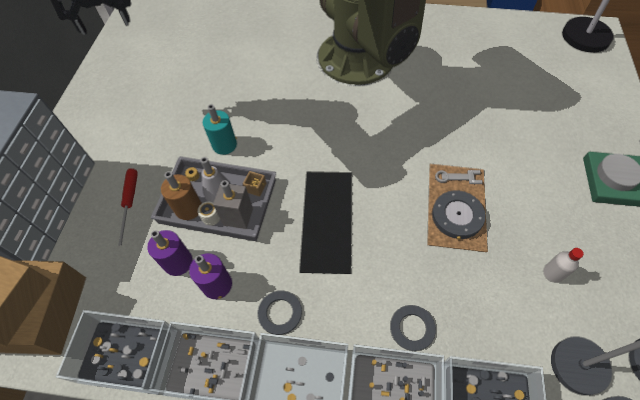

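View pics/top0.png

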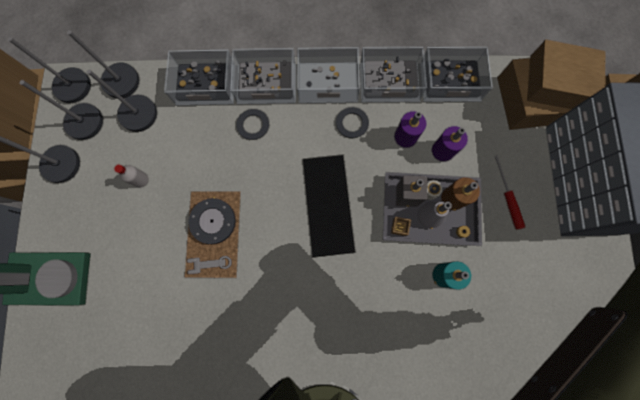

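View pics/wrist0.png

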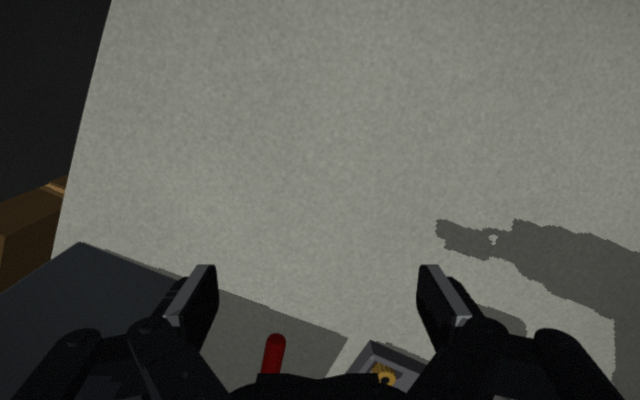

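The scene view shows the brown drum lamp at about (180,197), the square at (228,200), the cone at (208,175) and the holder at (208,212). In the top view the tray is near (433,208), the mat near (329,205) and the base near (211,221). I'll build helpers and zoom in.

```bash
cat > h.py <<'E'
from workcell import env
import cv2,numpy as np
from scipy.spatial.transform import Rotation as Ro
def cam(d):
    return d["intrinsics"],np.array(d["dist_coeffs"]),np.array(d["position"]),Ro.from_euler('xyz',d["rotation"]).as_matrix() if np.size(d["rotation"])==3 else np.array(d["rotation"])
def ray(d,uv):
    K,D,p,R=cam(d)
    q=cv2.undistortPoints(np.array([[uv]],float),K,D)[0,0]
    return p,R@np.array([q[0],-q[1],-1.])
def plane(d,uv,z):
    p,r=ray(d,uv); return p+r*(z-p[2])/r[2]
def proj(d,P):
    K,D,p,R=cam(d); c=(np.atleast_2d(P)-p)@R
    c=c*np.array([1,-1,-1]); return cv2.projectPoints(c,np.zeros(3),np.zeros(3),K,D)[0][:,0]
def tri(da,ua,db,ub):
    p,r=ray(da,ua);q,s=ray(db,ub);r/=np.linalg.norm(r);s/=np.linalg.norm(s)
    A=np.c_[r,-s];t=np.linalg.lstsq(A,q-p,rcond=None)[0]
    a=p+r*t[0];b=q+s*t[1];return (a+b)/2,np.linalg.norm(a-b)
def crop(d,x0,y0,x1,y1,f,name):
    im=d["color"][y0:y1,x0:x1,::-1]
    cv2.imwrite("pics/"+name,cv2.resize(im,None,fx=f,fy=f,interpolation=cv2.INTER_CUBIC))
E
python3 - <<'E'
from h import *
t=env.snapshot("top");s=env.snapshot("scene")
import pickle;pickle.dump((t,s),open("ts0.pkl","wb"))
crop(t,375,160,495,250,6,"t1.png");crop(s,145,145,285,245,5,"s1.png")
crop(t,175,145,365,285,4,"t2.png")
E
```

```text
(no output)
```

View pics/t1.png

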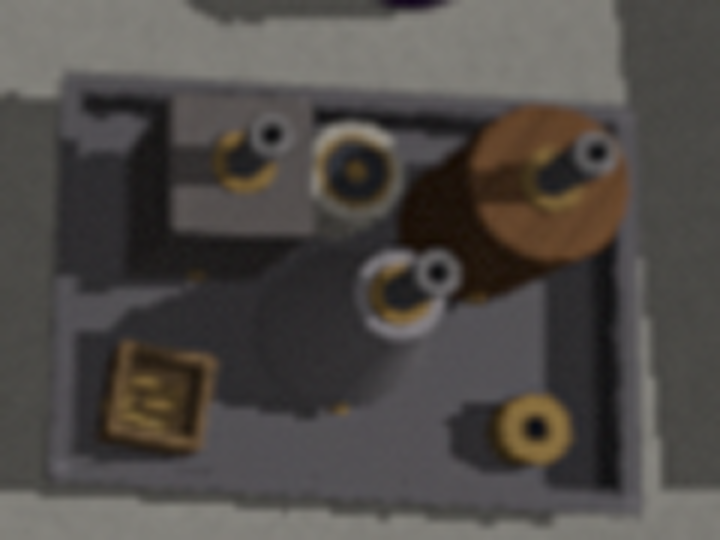

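View pics/s1.png

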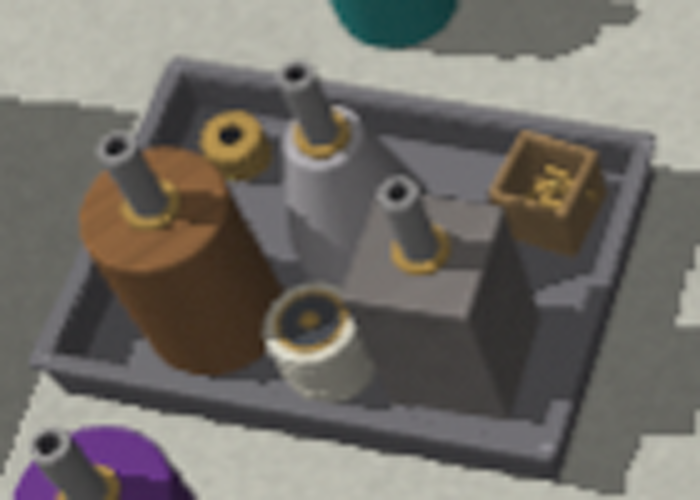

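View pics/t2.png

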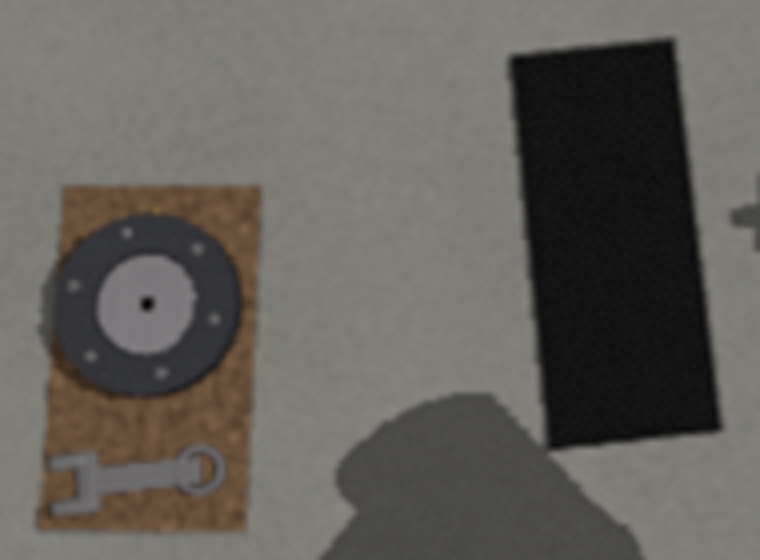

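```bash
cat > m1.py <<'E'
from h import *
import pickle
t,s=pickle.load(open("ts0.pkl","rb"))
f=lambda c,o,k:(np.array(c)+.5)/k-.5+np.array(o)
T=lambda c:f(c,(375,160),6); S=lambda c:f(c,(145,145),5); B=lambda c:f(c,(175,145),4)
for n,a,b,z in [("square",(271,135),(399,194),.145),("drum",(596,152),(118,149),.145),("cone",(437,273),(297,74),.145),("holder",(357,170),(312,318),.045),("nut",(536,429),(232,135),.025)]:
    print(n,np.round(plane(t,T(a),z),4),np.round(plane(s,S(b),z),4),*[np.round(x,4) for x in tri(t,T(a),s,S(b))])
# tray outer top corners
c=[plane(t,T(a),.032) for a in [(66,76),(632,107),(640,510),(52,478)]]
print("tray",np.round(c,4),np.mean(c,0), [np.linalg.norm(c[i]-c[i-1]) for i in range(4)])
m=(s["color"].max(2)<45)&True
c=[plane(t,B(a),.004) for a in [(511,56),(673,40),(720,429),(549,448)]]
print("mat",np.round(c,4),np.mean(c,0), [np.linalg.norm(c[i]-c[i-1]) for i in range(4)])
print("base",plane(t,B((147,304)),.018),plane(s,(460,213),.018))
print("wrench",plane(t,B((135,480)),.006))
E
python3 m1.py; python3 - <<'E'
from h import *
import pickle
t,s=pickle.load(open("ts0.pkl","rb"))
crop(s,420,155,500,255,6,"s2.png")
E
```

```text
square [ 0.5613 -0.2186  0.145 ] [ 0.5624 -0.2161  0.145 ] [ 0.5614 -0.2179  0.1435] 0.0023
drum [ 0.5533 -0.3381  0.145 ] [ 0.5544 -0.3351  0.145 ] [ 0.5534 -0.3374  0.1435] 0.0025
cone [ 0.5091 -0.2756  0.145 ] [ 0.5096 -0.2729  0.145 ] [ 0.509  -0.2746  0.1443] 0.0025
holder [ 0.5713 -0.2803  0.045 ] [ 0.5696 -0.2768  0.045 ] [ 0.5705 -0.2779  0.0468] 0.0035
nut [ 0.4652 -0.353   0.025 ] [ 0.4661 -0.35    0.025 ] [ 0.4651 -0.3521  0.0236] 0.0027
tray [[ 0.6167 -0.1641  0.032 ]
 [ 0.6001 -0.4036  0.032 ]
 [ 0.4306 -0.3904  0.032 ]
 [ 0.4477 -0.1506  0.032 ]] [ 0.52376101 -0.27716726  0.032     ] [np.float64(0.16955415247674505), np.float64(0.24000275981868785), np.float64(0.17000690478139285), np.float64(0.24035913404967774)]
mat [[ 0.6648  0.0479  0.004 ]
 [ 0.6743 -0.0587  0.004 ]
 [ 0.4198 -0.0821  0.004 ]
 [ 0.4096  0.0246  0.004 ]] [ 0.54213678 -0.01707564  0.004     ] [np.float64(0.25630762793752215), np.float64(0.10707608650929627), np.float64(0.25554651180167887), np.float64(0.1072465818546139)]
base [0.5014428  0.27576974 0.018     ] [0.5008949  0.28066316 0.018     ]
wrench [0.39281661 0.28212411 0.006     ]
```

View pics/s2.png

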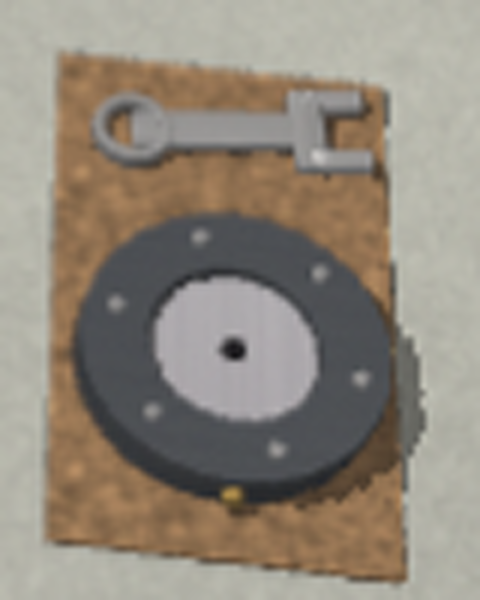

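```bash
python3 - <<'E'
from h import *
s=env.state();R=Ro.from_euler('xyz',s["orientation"]).as_matrix()
print(np.round(R,3), np.degrees(np.arctan2(R[1,1],R[0,1])), s["ee_pos"])
import pickle
t,sc=pickle.load(open("ts0.pkl","rb"))
f=lambda c,o,k:(np.array(c)+.5)/k-.5+np.array(o)
b=f((233,349),(420,155),6);print(plane(sc,b,.018),tri(t,f((147,304),(175,145),4),sc,b))
# mat in scene view
m=((sc["color"].max(2)<40)*255).astype(np.uint8); m[:, :290]=0;m[:,360:]=0;m[:165]=0;m[280:]=0
c=max(cv2.findContours(m,0,2)[0],key=cv2.contourArea);r=cv2.approxPolyDP(c,5,True)[:,0]
print(r,np.round([plane(sc,p,.004) for p in r],4))
E
```

```text
[[-0.    -0.413  0.911]
 [ 0.001  0.911  0.413]
 [-1.     0.001 -0.   ]] 114.39691300632352 [ 0.24782398 -0.54628251  0.24980559]
[0.50066253 0.27715353 0.018     ] (array([0.50130017, 0.27623951, 0.01878637]), np.float64(0.0013800797746053252))
[[307 173]
 [300 271]
 [349 273]
 [350 174]] [[ 0.4242 -0.079   0.004 ]
 [ 0.6743 -0.0558  0.004 ]
 [ 0.6665  0.0478  0.004 ]
 [ 0.4151  0.0244  0.004 ]]
```

The measurements agree: the tray frame is at (0.524, -0.277) with yaw -4°, the lamps are within 2 mm of nominal, and the triangulated heights are right to about 2 mm. Next I move to the square lamp, with the jaws along the tray's y.

Request:
step_arm(steps=[[0, [0.02, 0.022, 0], -5], [0, [0.05, 0.053, 0], -11], [0, [0.08, 0.084, 0], -17], [0, [0.11, 0.115, 0], -23], [0, [0.14, 0.146, 0], -28.4]], grip_force=60)

```text
time_s: 0.67
ee_pos: [0.3846, -0.4031, 0.2503]
orientation: [0.269, 1.571, 0.193]
wrist_force: [0.7, -1.6, 0.4]
gripper_width: 0.5
```

Request:
step_arm(steps=[[0, [0.03, 0.031, 0], 0], [0, [0.06, 0.062, 0], 0], [0, [0.09, 0.093, 0], 0], [0, [0.12, 0.125, 0], 0], [0, [0.145, 0.152, 0], 0]])

```text
time_s: 1.08
ee_pos: [0.5286, -0.252, 0.2504]
orientation: [0.37, 1.57, 0.3]
wrist_force: [0.4, -0.4, 0.3]
gripper_width: 0.499
```

Request:
step_arm(steps=[[0, [0.015, 0.016, 0], 0], [0, [0.0286, 0.03, 0], 0], [0, [0.0286, 0.03, 0], 0], [0, [0.0286, 0.03, 0], 0], [0, [0.0286, 0.03, 0], 0]])

```text
time_s: 1.5
ee_pos: [0.5559, -0.2242, 0.2502]
orientation: [-2.942, 1.57, -3.012]
wrist_force: [-0.4, -0.7, -0.1]
gripper_width: 0.496
```

```bash
python3 - <<'E'
from h import *
s=env.state();R=Ro.from_euler('xyz',s["orientation"]).as_matrix()
print(np.round(s["ee_pos"],4),np.degrees(np.arctan2(R[1,1],R[0,1])),np.round(s["qpos"],3))
w=env.snapshot("wrist");cv2.imwrite("pics/w1.png",w["color"][:,:,::-1])
for n,p in dict(sq=(.5614,-.2180,.145),dr=(.5536,-.3372,.145),co=(.5092,-.2746,.145),ho=(.571,-.2787,.045)).items(): print(n,proj(w,p).round(1))
E
```

```text
[ 0.5559 -0.2242  0.2502] 85.99119738038819 [-0.049  0.039  0.083  0.    -1.616 -1.591]
sq [[325.1 215.1]]
dr [[156.3 215.6]]
co [[234.5 146.6]]
ho [[262.1 192.8]]
```

View pics/w1.png

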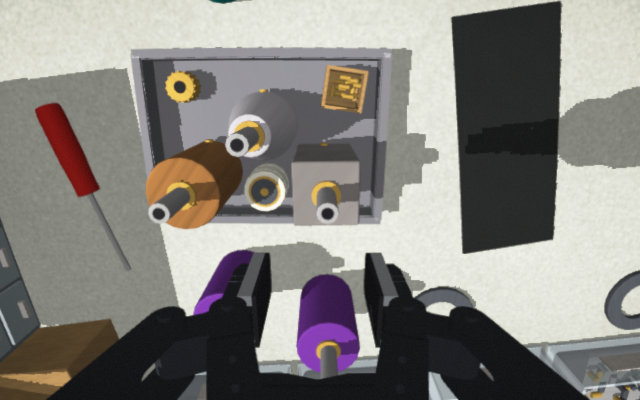

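Lamps, holder, carton and nut all sit as expected, and the predicted stem pixels match the observed ones within about 2.5 px (under 2 mm). I'll correct the position, descend and grip the square lamp.

Request:
step_arm(steps=[[0, [0.0051, 0.0072, 0], 0], [0, [0.0051, 0.0072, -0.03], 0], [0, [0.0051, 0.0072, -0.06], 0], [0, [0.0051, 0.0072, -0.09], 0], [0, [0.0051, 0.0072, -0.11], 0]])

```text
time_s: 1.97
ee_pos: [0.56, -0.2166, 0.1371]
orientation: [2.7, 1.568, 2.629]
wrist_force: [0.5, -0.2, -0.8]
gripper_width: 0.498
```

Request:
step_arm(steps=[[0, [0, 0, -0.008], 0], [0, [0, 0, -0.013], 0], [0, [0, 0, -0.013], 0], [0, [0, 0, -0.013], 0], [0, [0, 0, -0.013], 0]])

```text
time_s: 2.38
ee_pos: [0.5621, -0.217, 0.1293]
orientation: [-0.129, 1.568, -0.198]
wrist_force: [0.5, -0.4, 0.7]
gripper_width: 0.502
```

Request:
step_arm(steps=[[0.3, [0, 0, 0], 0], [0.6, [0, 0, 0], 0], [1, [0, 0, 0], 0], [1, [0, 0, 0], 0], [1, [0, 0, 0], 0]])

```text
time_s: 2.8
ee_pos: [0.5616, -0.2171, 0.1283]
orientation: [-0.417, 1.569, -0.487]
wrist_force: [0.6, -1.9, 4.5]
gripper_width: 0.17
```

Request:
step_arm(steps=[[1, [0, 0, 0], 0], [1, [0, 0, 0], 0], [1, [0, 0, 0], 0], [1, [0, 0, 0.003], 0], [1, [0, 0, 0.006], 0]])

```text
time_s: 3.22
ee_pos: [0.5602, -0.2159, 0.1312]
orientation: [2.659, 1.567, 2.589]
wrist_force: [-0.5, 0.1, -5.1]
gripper_width: 0.172
```

Request:
step_arm(steps=[[1, [0, 0, 0.01], 0], [1, [0, 0, 0.025], 0], [1, [0, 0, 0.04], 0], [1, [0, 0, 0.055], 0], [1, [0, 0, 0.067], 0]])

```text
time_s: 3.63
ee_pos: [0.5612, -0.2165, 0.2013]
orientation: [2.351, 1.57, 2.282]
wrist_force: [0.1, -0.1, -4.1]
gripper_width: 0.173
```

Request:
step_arm(steps=[[1, [0.004, 0.012, 0.003], 0], [1, [0.011, 0.035, 0.003], 0], [1, [0.02, 0.062, 0.003], 0], [1, [0.029, 0.09, 0.003], 0], [1, [0.038, 0.118, 0.003], 0]])

```text
time_s: 4.05
ee_pos: [0.5992, -0.0969, 0.2026]
orientation: [2.69, 1.569, 2.62]
wrist_force: [1.0, -0.0, -5.2]
gripper_width: 0.168
```

Request:
step_arm(steps=[[1, [0.009, 0.028, 0], 0], [1, [0.018, 0.055, 0], 0], [1, [0.025, 0.078, 0], 0], [1, [0.029, 0.09, 0], 0], [1, [0.029, 0.09, 0], 0]])

```text
time_s: 4.47
ee_pos: [0.6285, -0.0056, 0.2019]
orientation: [2.828, 1.569, 2.761]
wrist_force: [0.3, -0.3, -5.3]
gripper_width: 0.171
```

Request:
step_arm(steps=[[1, [0, 0, -0.01], 0], [1, [0, 0, -0.03], 0], [1, [0, 0, -0.05], 0], [1, [0, 0, -0.062], 0], [1, [0, 0, -0.068], 0]])

```text
time_s: 4.88
ee_pos: [0.6267, -0.0096, 0.1319]
orientation: [-2.981, 1.566, -3.052]
wrist_force: [-0.8, -0.6, -5.3]
gripper_width: 0.169
```

Request:
step_arm(steps=[[1, [0, 0, -0.003], 0], [1, [0, 0, -0.005], 0], [1, [0, 0, -0.007], 0], [1, [0, 0, -0.008], 0], [1, [0, 0, -0.008], 0]])

```text
time_s: 5.3
ee_pos: [0.6285, -0.0087, 0.1279]
orientation: [0.403, 1.57, 0.333]
wrist_force: [0.5, 0.0, -4.8]
gripper_width: 0.171
```

Request:
step_arm(steps=[[1, [0, 0, -0.0005], 0], [1, [0, 0, -0.001], 0], [1, [0, 0, -0.001], 0], [1, [0, 0, -0.001], 0], [1, [0, 0, -0.001], 0]])

```text
time_s: 5.72
ee_pos: [0.6286, -0.0087, 0.1273]
orientation: [0.106, 1.569, 0.037]
wrist_force: [-1.4, 0.1, 1.1]
gripper_width: 0.169
```

Request:
step_arm(steps=[[0.5, [0, 0, 0], 0], [0.2, [0, 0, 0], 0], [0, [0, 0, 0], 0], [0, [0, 0, 0], 0], [0, [0, 0, 0], 0]])

```text
time_s: 6.13
ee_pos: [0.6284, -0.0087, 0.1264]
orientation: [0.149, 1.571, 0.079]
wrist_force: [-0.1, 0.1, 0.4]
gripper_width: 0.503
```

Request:
step_arm(steps=[[0, [0, 0, 0.01], 0], [0, [0, 0, 0.03], 0], [0, [0, 0, 0.055], 0], [0, [0, 0, 0.073], 0], [0, [0, 0, 0.073], 0]])

```text
time_s: 6.55
ee_pos: [0.63, -0.009, 0.2057]
orientation: [0.094, 1.562, 0.024]
wrist_force: [-0.5, 0.4, 2.3]
gripper_width: 0.498
```

Request:
step_arm(steps=[[0, [-0.01, -0.022, 0], 0], [0, [-0.025, -0.056, 0], 0], [0, [-0.04, -0.09, 0], 0], [0, [-0.056, -0.124, 0], 0], [0, [-0.072, -0.16, 0], 0]])

```text
time_s: 6.97
ee_pos: [0.5554, -0.1698, 0.1999]
orientation: [0.047, 1.57, -0.022]
wrist_force: [-0.0, -0.4, 0.0]
gripper_width: 0.5
```

Request:
step_arm(steps=[[0, [-0.016, -0.035, 0], 0], [0, [-0.032, -0.07, 0], 0], [0, [-0.0472, -0.1047, 0], 0], [0, [-0.0472, -0.1047, 0], 0], [0, [-0.0472, -0.1047, -0.01], 0]])

```text
time_s: 7.38
ee_pos: [0.509, -0.2756, 0.1918]
orientation: [-0.341, 1.566, -0.414]
wrist_force: [0.3, 0.4, 0.5]
gripper_width: 0.507
```

```bash
python3 - <<'E'
from h import *
s=env.state();R=Ro.from_euler('xyz',s["orientation"]).as_matrix()
print(np.round(s["ee_pos"],4),np.degrees(np.arctan2(R[1,1],R[0,1])))
w=env.snapshot("wrist");cv2.imwrite("pics/w2.png",w["color"][:,:,::-1])
t=env.snapshot("top");crop(t,290,130,500,260,3,"t3.png")
print(proj(w,(.5088,-.2737,.145)))
E
```

```text
[ 0.509  -0.2756  0.1918] 85.80135435996321
[[318.98423438 243.51790185]]
```

View pics/w2.png

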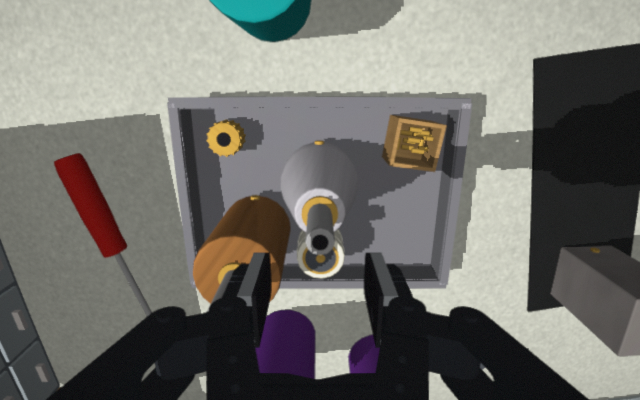

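View pics/t3.png

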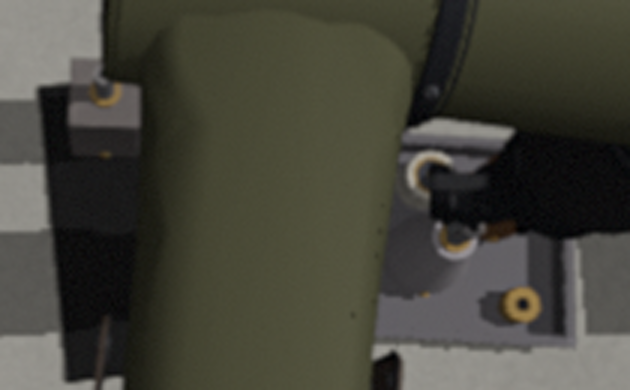

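The cone stem top is at (320,241), 3 px from the prediction and centred between the fingers. The square lamp stands on the mat. Descending and gripping the cone lamp.

Request:
step_arm(steps=[[0, [0, 0, -0.02], 0], [0, [0, 0, -0.042], 0], [0, [0, 0, -0.056], 0], [0, [0, 0, -0.062], 0], [0, [0, 0, -0.062], 0]])

```text
time_s: 7.9
ee_pos: [0.5087, -0.2721, 0.1253]
orientation: [2.907, 1.567, 2.839]
wrist_force: [-0.7, 0.4, 0.4]
gripper_width: 0.502
```

Request:
step_arm(steps=[[0.3, [0, 0, 0], 0], [0.6, [0, 0, 0], 0], [1, [0, 0, 0], 0], [1, [0, 0, 0], 0], [1, [0, 0, 0], 0]])

```text
time_s: 8.32
ee_pos: [0.5097, -0.2738, 0.1288]
orientation: [-0.34, 1.568, -0.41]
wrist_force: [0.7, -0.3, 3.3]
gripper_width: 0.169
```

Request:
step_arm(steps=[[1, [0, 0, 0], 0], [1, [0, 0, 0], 0], [1, [0, 0, 0], 0], [1, [0, 0, 0.003], 0], [1, [0, 0, 0.006], 0]])

```text
time_s: 8.73
ee_pos: [0.5081, -0.2727, 0.1315]
orientation: [2.564, 1.567, 2.494]
wrist_force: [-0.1, -0.5, -5.0]
gripper_width: 0.168
```

Request:
step_arm(steps=[[1, [0, 0, 0.01], 0], [1, [0, 0, 0.025], 0], [1, [0, 0, 0.04], 0], [1, [0, 0, 0.055], 0], [1, [0, 0, 0.07], 0]])

```text
time_s: 9.15
ee_pos: [0.5087, -0.2731, 0.2036]
orientation: [2.643, 1.569, 2.573]
wrist_force: [0.4, -0.6, -5.0]
gripper_width: 0.171
```

Request:
step_arm(steps=[[1, [-0.003, 0.015, 0], 0], [1, [-0.008, 0.04, 0], 0], [1, [-0.014, 0.07, 0], 0], [1, [-0.02, 0.1, 0], 0], [1, [-0.026, 0.13, 0], 0]])

```text
time_s: 9.57
ee_pos: [0.4821, -0.1422, 0.2028]
orientation: [2.809, 1.569, 2.739]
wrist_force: [0.7, 1.4, -3.7]
gripper_width: 0.171
```

Request:
step_arm(steps=[[1, [-0.006, 0.03, 0], 0], [1, [-0.012, 0.06, 0], 0], [1, [-0.018, 0.09, 0], 0], [1, [-0.022, 0.11, 0], 0], [1, [-0.024, 0.12, 0], 0]])

```text
time_s: 9.98
ee_pos: [0.4582, -0.0212, 0.2032]
orientation: [2.147, 1.569, 2.08]
wrist_force: [0.8, -0.2, -4.1]
gripper_width: 0.173
```

Request:
step_arm(steps=[[1, [0, 0, -0.01], 0], [1, [0, 0, -0.03], 0], [1, [0, 0, -0.05], 0], [1, [0, 0, -0.062], 0], [1, [0, 0, -0.068], 0]])

```text
time_s: 10.4
ee_pos: [0.4579, -0.0242, 0.1326]
orientation: [-2.887, 1.566, -2.958]
wrist_force: [0.2, -0.5, -5.0]
gripper_width: 0.171
```

Request:
step_arm(steps=[[1, [0, 0, -0.003], 0], [1, [0, 0, -0.005], 0], [1, [0, 0, -0.007], 0], [1, [0, 0, -0.008], 0], [1, [0, 0, -0.008], 0]])

```text
time_s: 10.82
ee_pos: [0.4594, -0.0234, 0.1279]
orientation: [0.328, 1.57, 0.258]
wrist_force: [-0.5, -0.5, -4.9]
gripper_width: 0.171
```

Request:
step_arm(steps=[[1, [0, 0, -0.0005], 0], [1, [0, 0, -0.001], 0], [1, [0, 0, -0.001], 0], [1, [0, 0, -0.001], 0], [1, [0, 0, -0.001], 0]])

```text
time_s: 11.23
ee_pos: [0.4596, -0.0235, 0.1278]
orientation: [0.07, 1.569, 0.0]
wrist_force: [-2.4, 0.6, 5.2]
gripper_width: 0.166
```

Request:
step_arm(steps=[[0.5, [0, 0, 0], 0], [0.2, [0, 0, 0], 0], [0, [0, 0, 0], 0], [0, [0, 0, 0], 0], [0, [0, 0, 0], 0]])

```text
time_s: 11.65
ee_pos: [0.4591, -0.0234, 0.1261]
orientation: [3.095, 1.571, 3.025]
wrist_force: [0.6, 0.4, -0.0]
gripper_width: 0.501
```

Request:
step_arm(steps=[[0, [0, 0, 0.01], 0], [0, [0, 0, 0.03], 0], [0, [0, 0, 0.055], 0], [0, [0, 0, 0.073], 0], [0, [0, 0, 0.073], 0]])

```text
time_s: 12.07
ee_pos: [0.4607, -0.0236, 0.2047]
orientation: [0.157, 1.563, 0.087]
wrist_force: [-0.5, 0.1, 0.5]
gripper_width: 0.498
```

Request:
step_arm(steps=[[0, [0.006, -0.02, 0], 0], [0, [0.016, -0.053, 0], 0], [0, [0.027, -0.09, 0], 0], [0, [0.038, -0.126, 0], 0], [0, [0.049, -0.162, 0], 0]])

```text
time_s: 12.48
ee_pos: [0.5084, -0.1872, 0.1998]
orientation: [0.023, 1.57, -0.046]
wrist_force: [2.1, 1.4, 0.1]
gripper_width: 0.499
```

Request:
step_arm(steps=[[0, [0.011, -0.036, 0], 0], [0, [0.022, -0.072, 0], 0], [0, [0.033, -0.108, 0], 0], [0, [0.042, -0.138, 0], 0], [0, [0.0454, -0.1507, 0], 0]])

```text
time_s: 12.9
ee_pos: [0.5534, -0.3396, 0.1982]
orientation: [-3.03, 1.569, -3.103]
wrist_force: [0.2, 0.4, 0.3]
gripper_width: 0.497
```

```bash
python3 - <<'E'
from h import *
s=env.state();print(np.round(s["ee_pos"],4),np.round(s["qpos"],2))
w=env.snapshot("wrist");cv2.imwrite("pics/w3.png",w["color"][:,:,::-1])
d=env.snapshot("scene");crop(d,140,130,380,290,3,"s3.png")
print(proj(w,(.5532,-.3364,.145)))
E
```

```text
[ 0.5534 -0.3396  0.1982] [-0.24  0.17  0.13  0.   -1.53 -1.4 ]
[[321.14430574 238.76384571]]
```

View pics/w3.png

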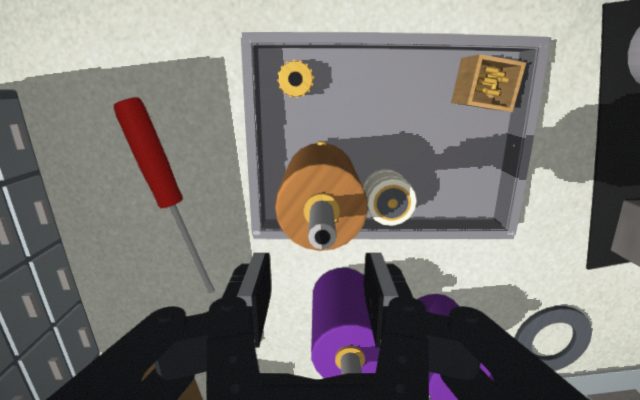

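View pics/s3.png

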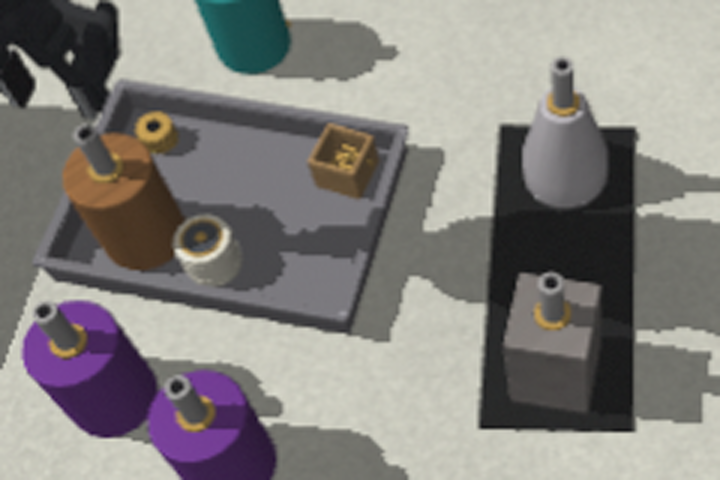

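The drum stem top at (322,236) matches the prediction, and the cone and square lamps stand fully on the mat. Gripping the drum lamp.

Request:
step_arm(steps=[[0, [0, 0, -0.02], 0], [0, [0, 0, -0.045], 0], [0, [0, 0, -0.062], 0], [0, [0, 0, -0.072], 0], [0, [0, 0, -0.072], 0]])

```text
time_s: 13.42
ee_pos: [0.5525, -0.335, 0.1247]
orientation: [2.761, 1.567, 2.691]
wrist_force: [-0.6, -0.3, -0.7]
gripper_width: 0.497
```

Request:
step_arm(steps=[[0.3, [0, 0, 0], 0], [0.6, [0, 0, 0], 0], [1, [0, 0, 0], 0], [1, [0, 0, 0], 0], [1, [0, 0, 0], 0]])

```text
time_s: 13.83
ee_pos: [0.5542, -0.3367, 0.1294]
orientation: [-0.453, 1.568, -0.523]
wrist_force: [0.1, -1.0, 4.9]
gripper_width: 0.166
```

Request:
step_arm(steps=[[1, [0, 0, 0], 0], [1, [0, 0, 0], 0], [1, [0, 0, 0], 0], [1, [0, 0, 0.003], 0], [1, [0, 0, 0.006], 0]])

```text
time_s: 14.25
ee_pos: [0.5529, -0.3355, 0.1321]
orientation: [2.413, 1.568, 2.342]
wrist_force: [-0.9, -0.3, -5.3]
gripper_width: 0.17
```

Request:
step_arm(steps=[[1, [0, 0, 0.01], 0], [1, [0, 0, 0.025], 0], [1, [0, 0, 0.04], 0], [1, [0, 0, 0.055], 0], [1, [0, 0, 0.07], 0]])

```text
time_s: 14.67
ee_pos: [0.5532, -0.3359, 0.2039]
orientation: [2.554, 1.57, 2.485]
wrist_force: [-0.9, 0.6, -3.7]
gripper_width: 0.172
```

Request:
step_arm(steps=[[1, [0, 0.015, 0], 0], [1, [-0.001, 0.045, 0], 0], [1, [-0.002, 0.078, 0], 0], [1, [-0.003, 0.112, 0], 0], [1, [-0.004, 0.146, 0], 0]])

```text
time_s: 15.08
ee_pos: [0.5488, -0.1883, 0.2026]
orientation: [2.634, 1.569, 2.563]
wrist_force: [0.7, 0.5, -2.9]
gripper_width: 0.168
```

Request:
step_arm(steps=[[1, [-0.001, 0.034, 0], 0], [1, [-0.002, 0.068, 0], 0], [1, [-0.003, 0.102, 0], 0], [1, [-0.004, 0.134, 0], 0], [1, [-0.005, 0.158, 0], 0]])

```text
time_s: 15.5
ee_pos: [0.5436, -0.0293, 0.2029]
orientation: [2.338, 1.57, 2.27]
wrist_force: [-0.5, -0.9, -4.1]
gripper_width: 0.169
```

Request:
step_arm(steps=[[1, [-0.0008, 0.012, 0], 0], [1, [-0.0008, 0.0159, 0], 0], [1, [-0.0008, 0.0159, 0], 0], [1, [-0.0008, 0.0159, -0.015], 0], [1, [-0.0008, 0.0159, -0.035], 0]])

```text
time_s: 15.92
ee_pos: [0.5446, -0.0171, 0.1699]
orientation: [0.148, 1.567, 0.078]
wrist_force: [-0.5, 0.2, -3.8]
gripper_width: 0.17
```

Request:
step_arm(steps=[[1, [0, 0, -0.015], 0], [1, [0, 0, -0.025], 0], [1, [0, 0, -0.033], 0], [1, [0, 0, -0.038], 0], [1, [0, 0, -0.04], 0]])

```text
time_s: 16.33
ee_pos: [0.5438, -0.0169, 0.1285]
orientation: [-1.355, 1.57, -1.425]
wrist_force: [-1.5, -0.0, 2.0]
gripper_width: 0.167
```

Request:
step_arm(steps=[[1, [0, 0, -0.0005], 0], [1, [0, 0, -0.001], 0], [1, [0, 0, -0.0015], 0], [1, [0, 0, -0.002], 0], [1, [0, 0, -0.002], 0]])

```text
time_s: 16.75
ee_pos: [0.5444, -0.0164, 0.1285]
orientation: [-0.06, 1.568, -0.13]
wrist_force: [-2.8, -0.3, 6.2]
gripper_width: 0.171
```

```bash
python3 - <<'E'
from h import *
s=env.state();print(s["time_s"],np.round(s["ee_pos"],4),s["wrist_force"].round(1) if hasattr(s["wrist_force"],'round') else s["wrist_force"],s["gripper_width"])
E
```

```text
16.75 [ 0.5444 -0.0164  0.1285] [-2.8 -0.3  6.2] 0.17120129742553516
```

State unchanged and the drum lamp is resting on the mat, so I'll release it and go to the holder.

Request:
step_arm(steps=[[0.5, [0, 0, 0], 0], [0.2, [0, 0, 0], 0], [0, [0, 0, 0], 0], [0, [0, 0, 0], 0], [0, [0, 0, 0], 0]])

```text
time_s: 17.17
ee_pos: [0.5437, -0.0162, 0.1262]
orientation: [1.84, 1.571, 1.77]
wrist_force: [0.0, 1.6, -0.7]
gripper_width: 0.502
```

Request:
step_arm(steps=[[0, [0, 0, 0.01], 0], [0, [0, 0, 0.03], 0], [0, [0, 0, 0.055], 0], [0, [0, 0, 0.073], 0], [0, [0, 0, 0.073], 0]])

```text
time_s: 17.58
ee_pos: [0.5454, -0.0164, 0.2051]
orientation: [0.12, 1.563, 0.05]
wrist_force: [0.5, 0.1, 1.0]
gripper_width: 0.5
```

Request:
step_arm(steps=[[0, [0.002, -0.02, 0], 0], [0, [0.005, -0.05, 0], 0], [-0.7, [0.008, -0.08, 0], 0], [-0.7, [0.012, -0.115, 0], 0], [-0.7, [0.016, -0.15, 0], 0]])

```text
time_s: 18.0
ee_pos: [0.5597, -0.1675, 0.1999]
orientation: [0.141, 1.57, 0.072]
wrist_force: [0.7, -0.2, 0.3]
gripper_width: 0.85
```

Request:
step_arm(steps=[[-0.7, [0.004, -0.035, 0], 0], [-0.7, [0.007, -0.07, 0], 0], [-0.7, [0.01, -0.1, 0], 0], [-0.7, [0.0111, -0.111, 0], 0], [-0.7, [0.0111, -0.111, 0], 0]])

```text
time_s: 18.42
ee_pos: [0.5703, -0.2797, 0.1987]
orientation: [-3.04, 1.57, -3.113]
wrist_force: [-0.5, 0.4, -0.1]
gripper_width: 0.849
```

```bash
python3 - <<'E'
from h import *
s=env.state();print(np.round(s["ee_pos"],4),s["gripper_width"])
w=env.snapshot("wrist");cv2.imwrite("pics/w4.png",w["color"][:,:,::-1])
d=env.snapshot("scene");crop(d,140,130,380,290,3,"s4.png")
print(proj(w,(.5705,-.2775,.045)))
E
```

```text
[ 0.5703 -0.2797  0.1987] 0.8491577447080502
[[318.54067536 189.095436  ]]
```

View pics/w4.png

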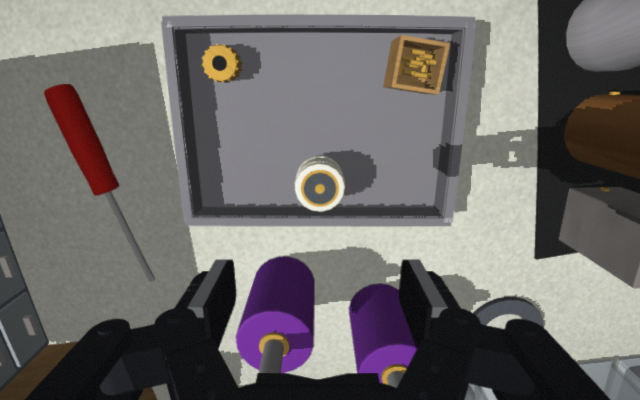

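View pics/s4.png

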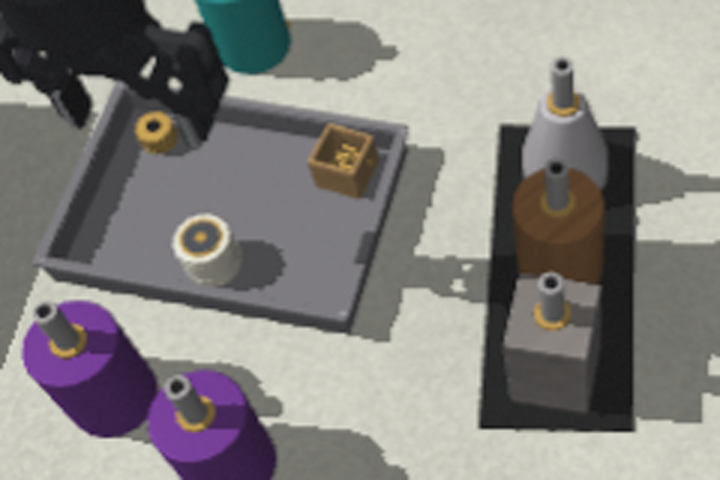

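All three lamps stand on the mat. The holder top is at (320,187), 2 px from the prediction. Before descending I check the clearance to the purple look-alikes behind the tray.

```bash
python3 - <<'E'
from h import *
import pickle
t,s=pickle.load(open("ts0.pkl","rb"))
for c in [(45,313),(178,385)]: print(plane(s,(140+c[0]/3,130+c[1]/3),.14).round(4))
w=env.state();print(w["wrist_force"])
E
```

```text
[ 0.686 -0.32   0.14 ]
[ 0.7232 -0.2232  0.14  ]
[0.16165521 0.795593   1.00437352]
```

Clearance is about 40 mm, so I descend onto the holder.

Request:
step_arm(steps=[[-0.7, [0, 0.001, -0.02], 0], [-0.7, [0, 0.001, -0.05], 0], [-0.7, [0, 0.001, -0.08], 0], [-0.7, [0, 0.001, -0.11], 0], [-0.7, [0, 0.001, -0.135], 0]])

```text
time_s: 18.93
ee_pos: [0.5705, -0.2743, 0.0625]
orientation: [2.254, 1.57, 2.186]
wrist_force: [0.6, 0.4, -1.1]
gripper_width: 0.85
```

Request:
step_arm(steps=[[-0.7, [0, 0, -0.01], 0], [-0.7, [0, 0, -0.02], 0], [-0.7, [0, 0, -0.027], 0], [-0.7, [0, 0, -0.029], 0], [-0.7, [0, 0, -0.029], 0]])

```text
time_s: 19.35
ee_pos: [0.5713, -0.2761, 0.0361]
orientation: [-0.204, 1.57, -0.273]
wrist_force: [0.0, 0.3, 0.1]
gripper_width: 0.848
```

Request:
step_arm(steps=[[-0.3, [0, 0, 0], 0], [0, [0, 0, 0], 0], [0.2, [0, 0, 0], 0], [0.5, [0, 0, 0], 0], [1, [0, 0, 0], 0]], grip_force=40)

```text
time_s: 19.77
ee_pos: [0.5715, -0.2765, 0.0367]
orientation: [-0.284, 1.569, -0.353]
wrist_force: [-0.3, 0.9, 6.0]
gripper_width: 0.477
```

Request:
step_arm(steps=[[1, [0, 0, 0], 0], [1, [0, 0, 0], 0], [1, [0, 0, 0], 0], [1, [0, 0, 0.003], 0], [1, [0, 0, 0.008], 0]])

```text
time_s: 20.18
ee_pos: [0.57, -0.2759, 0.0423]
orientation: [2.696, 1.568, 2.626]
wrist_force: [0.3, -0.4, -1.2]
gripper_width: 0.48
```

Request:
step_arm(steps=[[1, [0, 0, 0.015], 0], [1, [0, 0, 0.045], 0], [1, [0, 0, 0.08], 0], [1, [0, 0, 0.115], 0], [1, [0, 0, 0.15], 0]])

```text
time_s: 20.6
ee_pos: [0.5702, -0.2761, 0.1945]
orientation: [2.815, 1.57, 2.745]
wrist_force: [1.4, -0.6, 0.1]
gripper_width: 0.474
```

Request:
step_arm(steps=[[1, [0, 0, 0.03], 0], [1, [0, 0, 0.052], 0], [1, [-0.001, 0.015, 0.057], 0], [1, [-0.005, 0.045, 0.057], 0], [1, [-0.01, 0.08, 0.057], 0]])

```text
time_s: 21.02
ee_pos: [0.5603, -0.1959, 0.2493]
orientation: [2.698, 1.569, 2.626]
wrist_force: [1.3, 1.9, -1.4]
gripper_width: 0.479
```

Request:
step_arm(steps=[[1, [-0.004, 0.035, 0], 0], [1, [-0.009, 0.07, 0], 0], [1, [-0.013, 0.105, 0], 0], [1, [-0.018, 0.14, 0], 0], [1, [-0.022, 0.175, 0], 0]])

```text
time_s: 21.43
ee_pos: [0.5376, -0.0193, 0.2494]
orientation: [2.95, 1.569, 2.881]
wrist_force: [1.5, 1.2, -0.6]
gripper_width: 0.475
```

Request:
step_arm(steps=[[1, [-0.004, 0.035, 0], 0], [1, [-0.009, 0.07, 0], 0], [1, [-0.013, 0.105, 0], 0], [1, [-0.018, 0.14, 0], 0], [1, [-0.022, 0.175, 0], 0]])

```text
time_s: 21.85
ee_pos: [0.5154, 0.1556, 0.2495]
orientation: [-3.064, 1.57, -3.134]
wrist_force: [0.9, 0.2, -0.7]
gripper_width: 0.478
```

Request:
step_arm(steps=[[1, [-0.004, 0.035, 0], 0], [1, [-0.009, 0.07, 0], 0], [1, [-0.013, 0.1, 0], 0], [1, [-0.0155, 0.119, 0], 0], [1, [-0.0155, 0.123, 0], 0]])

```text
time_s: 22.27
ee_pos: [0.4997, 0.2797, 0.2484]
orientation: [-2.717, 1.568, -2.783]
wrist_force: [0.4, -0.6, -2.0]
gripper_width: 0.478
```

```bash
python3 - <<'E'
from h import *
s=env.state();print(np.round(s["ee_pos"],4))
w=env.snapshot("wrist");cv2.imwrite("pics/w5.png",w["color"][:,:,::-1])
print(proj(w,[(.501,.2765,.018),(.501,.2765,.22)]))
E
```

```text
[0.4997 0.2797 0.2484]
[[313.39282886 170.32374693]
 [308.68699918 263.44661032]]
```

View pics/w5.png

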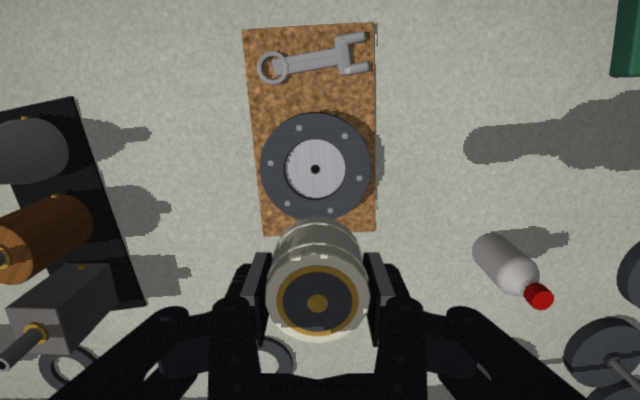

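The recess hole is at (315,168), within 3 px of the prediction, and the holder is upright in the jaws. Lowering it.

Request:
step_arm(steps=[[1, [0, 0, -0.015], 0], [1, [0, 0, -0.045], 0], [1, [0, 0, -0.075], 0], [1, [0, 0, -0.105], 0], [1, [0, 0, -0.13], 0]])

```text
time_s: 22.73
ee_pos: [0.5005, 0.2753, 0.1176]
orientation: [-2.605, 1.568, -2.676]
wrist_force: [-0.3, -0.3, -0.8]
gripper_width: 0.482
```

Request:
step_arm(steps=[[1, [0, 0, -0.02], 0], [1, [0, 0, -0.037], 0], [1, [0, 0, -0.05], 0], [1, [0, 0, -0.06], 0], [1, [0, 0, -0.065], 0]])

```text
time_s: 23.15
ee_pos: [0.5009, 0.276, 0.0539]
orientation: [-2.457, 1.569, -2.527]
wrist_force: [0.5, 1.3, -1.5]
gripper_width: 0.477
```

Request:
step_arm(steps=[[1, [0, 0, -0.002], 0], [1, [0, 0, -0.004], 0], [1, [0, 0, -0.005], 0], [1, [0, 0, -0.006], 0], [1, [0, 0, -0.006], 0]])

```text
time_s: 23.57
ee_pos: [0.5015, 0.2771, 0.0498]
orientation: [0.902, 1.57, 0.832]
wrist_force: [-0.1, -0.4, -1.4]
gripper_width: 0.479
```

Request:
step_arm(steps=[[1, [0, 0, -0.0005], 0], [1, [0, 0, -0.001], 0], [1, [0, 0, -0.0015], 0], [1, [0, 0, -0.0015], 0], [1, [0, 0, -0.0015], 0]])

```text
time_s: 23.98
ee_pos: [0.5015, 0.2771, 0.0497]
orientation: [0.537, 1.569, 0.467]
wrist_force: [-4.8, -1.2, 8.3]
gripper_width: 0.481
```

Contact with the recess floor at 8 N. Releasing.

Request:
step_arm(steps=[[0, [0, 0, 0], 0], [-0.2, [0, 0, 0], 0], [-0.4, [0, 0, 0], 0], [-0.6, [0, 0, 0], 0], [-0.7, [0, 0, 0], 0]])

```text
time_s: 24.4
ee_pos: [0.5012, 0.2767, 0.0476]
orientation: [-2.525, 1.571, -2.595]
wrist_force: [-0.3, 0.2, -0.1]
gripper_width: 0.851
```

Request:
step_arm(steps=[[-0.7, [0, 0, 0], 0], [-0.7, [0, 0, 0.02], 0], [-0.7, [0, 0, 0.05], 0], [-0.7, [0, 0, 0.085], 0], [-0.7, [0, 0, 0.12], 0]])

```text
time_s: 24.82
ee_pos: [0.5009, 0.2764, 0.1687]
orientation: [-2.218, 1.569, -2.288]
wrist_force: [1.1, 0.4, 0.9]
gripper_width: 0.849
```

Request:
step_arm(steps=[[-0.7, [0, 0, 0.02], 0], [0, [0, 0, 0.032], 0], [0, [0, 0, 0.032], 0], [0, [0, 0, 0.032], 0], [0, [0, 0, 0.032], 0]])

```text
time_s: 25.23
ee_pos: [0.5006, 0.2765, 0.1974]
orientation: [-2.528, 1.568, -2.598]
wrist_force: [-0.5, 0.2, -1.3]
gripper_width: 0.501
```

```bash
python3 - <<'E'
from h import *
s=env.state();print(np.round(s["ee_pos"],4))
w=env.snapshot("wrist");cv2.imwrite("pics/w6.png",w["color"][:,:,::-1])
E
```

```text
[0.5006 0.2765 0.1974]
```

View pics/w6.png

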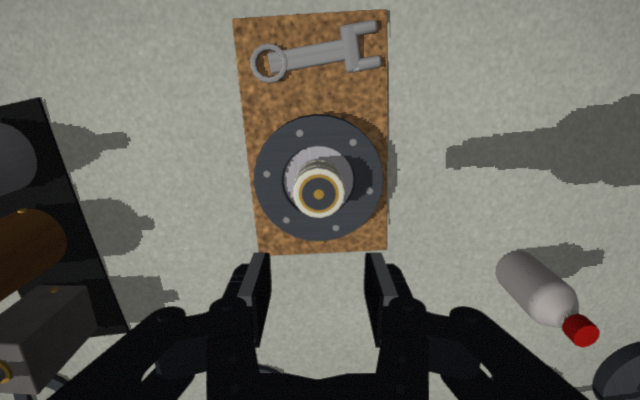

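The holder stands upright and centred in the recess at (318,192). Now returning the drum lamp.

Request:
step_arm(steps=[[0, [0.003, -0.02, 0], 0], [0, [0.008, -0.055, 0], 0], [0, [0.013, -0.09, 0], 0], [0, [0.018, -0.125, 0], 0], [0, [0.023, -0.16, 0], 0]])

```text
time_s: 25.7
ee_pos: [0.5237, 0.1152, 0.1981]
orientation: [-2.633, 1.568, -2.702]
wrist_force: [0.4, -0.1, 0.2]
gripper_width: 0.499
```

Request:
step_arm(steps=[[0, [0.005, -0.035, 0], 0], [0, [0.01, -0.07, 0], 0], [0, [0.015, -0.105, 0], 0], [0, [0.0194, -0.128, 0], 0], [0, [0.0194, -0.133, 0], 0]])

```text
time_s: 26.12
ee_pos: [0.5433, -0.0195, 0.198]
orientation: [-2.678, 1.568, -2.751]
wrist_force: [-0.6, 0.1, -0.9]
gripper_width: 0.501
```

Request:
step_arm(steps=[[0, [0, 0, 0], 0], [0, [0, 0, 0], 0], [0, [0, 0, -0.01], 0], [0, [0, 0, -0.025], 0], [0, [0, 0, -0.045], 0]])

```text
time_s: 26.53
ee_pos: [0.5441, -0.0148, 0.1546]
orientation: [0.421, 1.569, 0.353]
wrist_force: [-0.3, 0.4, -0.1]
gripper_width: 0.499
```

Request:
step_arm(steps=[[0, [0, 0, -0.015], 0], [0, [0, 0, -0.025], 0], [0, [0, 0, -0.0285], 0], [0, [0, 0, -0.0285], 0], [0, [0, 0, -0.0285], 0]], grip_force=60)

```text
time_s: 26.95
ee_pos: [0.544, -0.0158, 0.1269]
orientation: [-0.053, 1.57, -0.122]
wrist_force: [0.0, 0.9, -0.5]
gripper_width: 0.498
```

Request:
step_arm(steps=[[0.3, [0, 0, 0], 0], [0.6, [0, 0, 0], 0], [1, [0, 0, 0], 0], [1, [0, 0, 0], 0], [1, [0, 0, 0], 0]])

```text
time_s: 27.37
ee_pos: [0.5441, -0.0163, 0.1274]
orientation: [0.151, 1.569, 0.081]
wrist_force: [-1.1, -1.1, 4.7]
gripper_width: 0.171
```

Request:
step_arm(steps=[[1, [0, 0, 0], 0], [1, [0, 0, 0], 0], [1, [0, 0, 0], 0], [1, [0, 0, 0.003], 0], [1, [0, 0, 0.006], 0]])

```text
time_s: 27.78
ee_pos: [0.5428, -0.0161, 0.1308]
orientation: [3.038, 1.568, 2.967]
wrist_force: [0.9, 0.2, -3.7]
gripper_width: 0.168
```

Request:
step_arm(steps=[[1, [0, 0, 0.01], 0], [1, [0, 0, 0.025], 0], [1, [0, 0, 0.04], 0], [1, [0, 0, 0.055], 0], [1, [0, 0, 0.07], 0]])

```text
time_s: 28.2
ee_pos: [0.5434, -0.0162, 0.2029]
orientation: [3.039, 1.57, 2.969]
wrist_force: [0.1, 0.5, -3.3]
gripper_width: 0.172
```

Request:
step_arm(steps=[[1, [0, -0.015, 0], 0], [1, [0.001, -0.045, 0], 0], [1, [0.002, -0.078, 0], 0], [1, [0.003, -0.112, 0], 0], [1, [0.004, -0.146, 0], 0]])

```text
time_s: 28.62
ee_pos: [0.5473, -0.1634, 0.2023]
orientation: [2.571, 1.57, 2.502]
wrist_force: [0.1, -1.3, -3.1]
gripper_width: 0.174
```

Request:
step_arm(steps=[[1, [0.001, -0.034, 0], 0], [1, [0.002, -0.068, 0], 0], [1, [0.003, -0.102, 0], 0], [1, [0.004, -0.134, 0], 0], [1, [0.005, -0.158, 0], 0]])

```text
time_s: 29.03
ee_pos: [0.552, -0.3226, 0.2018]
orientation: [2.94, 1.569, 2.868]
wrist_force: [0.8, 0.4, -2.4]
gripper_width: 0.168
```

Request:
step_arm(steps=[[1, [0.0008, -0.012, 0], 0], [1, [0.0008, -0.0159, 0], 0], [1, [0.0008, -0.0159, 0], 0], [1, [0.0008, -0.0159, -0.015], 0], [1, [0.0008, -0.0159, -0.03], 0]])

```text
time_s: 29.45
ee_pos: [0.5542, -0.3351, 0.1733]
orientation: [-0.073, 1.568, -0.141]
wrist_force: [-0.5, 1.5, -3.6]
gripper_width: 0.173
```

Request:
step_arm(steps=[[1, [0, 0, -0.015], 0], [1, [0, 0, -0.025], 0], [1, [0, 0, -0.033], 0], [1, [0, 0, -0.038], 0], [1, [0, 0, -0.041], 0]])

```text
time_s: 29.87
ee_pos: [0.5536, -0.3356, 0.131]
orientation: [2.633, 1.571, 2.564]
wrist_force: [-0.1, -0.1, -3.8]
gripper_width: 0.172
```

Request:
step_arm(steps=[[1, [0, 0, -0.001], 0], [1, [0, 0, -0.002], 0], [1, [0, 0, -0.003], 0], [1, [0, 0, -0.004], 0], [1, [0, 0, -0.004], 0]])

```text
time_s: 30.28
ee_pos: [0.5537, -0.3365, 0.1284]
orientation: [-0.482, 1.569, -0.552]
wrist_force: [0.1, 0.2, 0.2]
gripper_width: 0.17
```

Request:
step_arm(steps=[[0.5, [0, 0, 0], 0], [0.2, [0, 0, 0], 0], [0, [0, 0, 0], 0], [0, [0, 0, 0], 0], [0, [0, 0, 0], 0]])

```text
time_s: 30.7
ee_pos: [0.5536, -0.3362, 0.1275]
orientation: [-0.284, 1.57, -0.354]
wrist_force: [-0.2, 0.1, 0.3]
gripper_width: 0.498
```

Request:
step_arm(steps=[[0, [0, 0, 0.01], 0], [0, [0, 0, 0.03], 0], [0, [0, 0, 0.055], 0], [0, [0, 0, 0.072], 0], [0, [0, 0, 0.072], 0]])

```text
time_s: 31.12
ee_pos: [0.5548, -0.3372, 0.2057]
orientation: [-0.439, 1.563, -0.509]
wrist_force: [0.3, 0.5, 1.3]
gripper_width: 0.499
```

Request:
step_arm(steps=[[0, [-0.006, 0.02, 0], 0], [0, [-0.016, 0.053, 0], 0], [0, [-0.027, 0.09, 0], 0], [0, [-0.038, 0.126, 0], 0], [0, [-0.049, 0.162, 0], 0]])

```text
time_s: 31.53
ee_pos: [0.5037, -0.1729, 0.1996]
orientation: [0.119, 1.57, 0.049]
wrist_force: [0.3, 0.7, 0.5]
gripper_width: 0.504
```

Request:
step_arm(steps=[[0, [-0.011, 0.036, 0], 0], [0, [-0.022, 0.072, 0], 0], [0, [-0.033, 0.108, 0], 0], [0, [-0.042, 0.138, 0], 0], [0, [-0.0454, 0.1507, 0], 0]])

```text
time_s: 31.95
ee_pos: [0.4582, -0.0207, 0.2003]
orientation: [0.724, 1.568, 0.656]
wrist_force: [-0.0, -0.2, -0.3]
gripper_width: 0.506
```

Request:
step_arm(steps=[[0, [0, 0, 0], 0], [0, [0, 0, 0], 0], [0, [0, 0, -0.01], 0], [0, [0, 0, -0.025], 0], [0, [0, 0, -0.045], 0]])

```text
time_s: 32.37
ee_pos: [0.4597, -0.0243, 0.1542]
orientation: [0.305, 1.569, 0.234]
wrist_force: [0.3, -0.1, -1.2]
gripper_width: 0.501
```

Request:
step_arm(steps=[[0, [0, 0, -0.015], 0], [0, [0, 0, -0.024], 0], [0, [0, 0, -0.028], 0], [0, [0, 0, -0.028], 0], [0, [0, 0, -0.028], 0]])

```text
time_s: 32.78
ee_pos: [0.4594, -0.0238, 0.1268]
orientation: [-0.253, 1.57, -0.323]
wrist_force: [-0.6, -0.2, 0.3]
gripper_width: 0.503
```

Request:
step_arm(steps=[[0.3, [0, 0, 0], 0], [0.6, [0, 0, 0], 0], [1, [0, 0, 0], 0], [1, [0, 0, 0], 0], [1, [0, 0, 0], 0]])

```text
time_s: 33.2
ee_pos: [0.4595, -0.0235, 0.1273]
orientation: [0.054, 1.569, -0.016]
wrist_force: [-1.2, -0.6, 4.8]
gripper_width: 0.171
```

Request:
step_arm(steps=[[1, [0, 0, 0], 0], [1, [0, 0, 0], 0], [1, [0, 0, 0], 0], [1, [0, 0, 0.003], 0], [1, [0, 0, 0.006], 0]])

```text
time_s: 33.62
ee_pos: [0.4581, -0.0232, 0.1307]
orientation: [3.017, 1.568, 2.948]
wrist_force: [-0.6, -0.1, -4.3]
gripper_width: 0.172
```

Request:
step_arm(steps=[[1, [0, 0, 0.01], 0], [1, [0, 0, 0.025], 0], [1, [0, 0, 0.04], 0], [1, [0, 0, 0.055], 0], [1, [0, 0, 0.07], 0]])

```text
time_s: 34.03
ee_pos: [0.4587, -0.0233, 0.2028]
orientation: [3.047, 1.57, 2.978]
wrist_force: [-0.2, 0.4, -4.7]
gripper_width: 0.168
```

Request:
step_arm(steps=[[1, [0.003, -0.015, 0], 0], [1, [0.008, -0.04, 0], 0], [1, [0.014, -0.07, 0], 0], [1, [0.02, -0.1, 0], 0], [1, [0.026, -0.13, 0], 0]])

```text
time_s: 34.45
ee_pos: [0.485, -0.1545, 0.2022]
orientation: [2.457, 1.57, 2.388]
wrist_force: [0.2, 0.4, -5.2]
gripper_width: 0.168
```

Request:
step_arm(steps=[[1, [0.006, -0.03, 0], 0], [1, [0.012, -0.06, 0], 0], [1, [0.018, -0.09, 0], 0], [1, [0.022, -0.11, 0], 0], [1, [0.024, -0.12, 0], 0]])

```text
time_s: 34.87
ee_pos: [0.5088, -0.2756, 0.2013]
orientation: [3.027, 1.568, 2.955]
wrist_force: [-0.3, 0.7, -5.3]
gripper_width: 0.165
```

Request:
step_arm(steps=[[1, [0, 0, 0], 0], [1, [0, 0, 0], 0], [1, [0, 0, -0.01], 0], [1, [0, 0, -0.022], 0], [1, [0, 0, -0.035], 0]])

```text
time_s: 35.28
ee_pos: [0.5091, -0.2723, 0.1661]
orientation: [1.133, 1.57, 1.064]
wrist_force: [-0.4, -0.0, -5.3]
gripper_width: 0.168
```

Request:
step_arm(steps=[[1, [0, 0, -0.012], 0], [1, [0, 0, -0.022], 0], [1, [0, 0, -0.03], 0], [1, [0, 0, -0.034], 0], [1, [0, 0, -0.036], 0]])

```text
time_s: 35.7
ee_pos: [0.5088, -0.2733, 0.1303]
orientation: [2.967, 1.57, 2.897]
wrist_force: [-0.2, 0.2, -5.0]
gripper_width: 0.171
```

Request:
step_arm(steps=[[1, [0, 0, -0.001], 0], [1, [0, 0, -0.002], 0], [1, [0, 0, -0.003], 0], [1, [0, 0, -0.004], 0], [1, [0, 0, -0.004], 0]])

```text
time_s: 36.12
ee_pos: [0.5094, -0.2737, 0.1284]
orientation: [-0.432, 1.569, -0.501]
wrist_force: [-1.3, 0.1, -1.0]
gripper_width: 0.169
```

Request:
step_arm(steps=[[1, [0, 0, -0.0005], 0], [1, [0, 0, -0.0005], 0], [0.5, [0, 0, -0.0005], 0], [0.2, [0, 0, -0.0005], 0], [0, [0, 0, -0.0005], 0]])

```text
time_s: 36.53
ee_pos: [0.5092, -0.2735, 0.1268]
orientation: [-0.13, 1.57, -0.199]
wrist_force: [0.3, 0.8, 0.1]
gripper_width: 0.495
```

Request:
step_arm(steps=[[0, [0, 0, 0], 0], [0, [0, 0, 0.01], 0], [0, [0, 0, 0.03], 0], [0, [0, 0, 0.055], 0], [0, [0, 0, 0.0725], 0]])

```text
time_s: 36.95
ee_pos: [0.5093, -0.2738, 0.2023]
orientation: [-0.567, 1.569, -0.637]
wrist_force: [0.2, -0.4, 1.2]
gripper_width: 0.5
```

Request:
step_arm(steps=[[0, [0.01, 0.022, 0], 0], [0, [0.025, 0.056, 0], 0], [0, [0.04, 0.09, 0], 0], [0, [0.056, 0.124, 0], 0], [0, [0.072, 0.16, 0], 0]])

```text
time_s: 37.37
ee_pos: [0.5816, -0.1121, 0.2005]
orientation: [0.005, 1.57, -0.066]
wrist_force: [0.6, -0.3, -0.7]
gripper_width: 0.503
```

Request:
step_arm(steps=[[0, [0.016, 0.035, 0], 0], [0, [0.032, 0.07, 0], 0], [0, [0.0472, 0.1, 0], 0], [0, [0.0472, 0.1047, 0], 0], [0, [0.0472, 0.1047, 0], 0]])

```text
time_s: 37.78
ee_pos: [0.6287, -0.0066, 0.1993]
orientation: [-2.899, 1.57, -2.966]
wrist_force: [-0.0, -0.2, 0.4]
gripper_width: 0.498
```

Request:
step_arm(steps=[[0, [0, 0, -0.01], 0], [0, [0, 0, -0.025], 0], [0, [0, 0, -0.04], 0], [0, [0, 0, -0.055], 0], [0, [0, 0, -0.065], 0]])

```text
time_s: 38.2
ee_pos: [0.6272, -0.0103, 0.1324]
orientation: [-3.101, 1.569, 3.11]
wrist_force: [-0.7, 0.1, 0.4]
gripper_width: 0.498
```

Request:
step_arm(steps=[[0, [0, 0, -0.005], 0], [0, [0, 0, -0.008], 0], [0, [0, 0, -0.008], 0], [0, [0, 0, -0.008], 0], [0, [0, 0, -0.008], 0]])

```text
time_s: 38.62
ee_pos: [0.6287, -0.0088, 0.1274]
orientation: [0.226, 1.569, 0.156]
wrist_force: [0.8, 0.5, -0.4]
gripper_width: 0.501
```

Request:
step_arm(steps=[[0.3, [0, 0, 0], 0], [0.6, [0, 0, 0], 0], [1, [0, 0, 0], 0], [1, [0, 0, 0], 0], [1, [0, 0, 0], 0]])

```text
time_s: 39.03
ee_pos: [0.6285, -0.0088, 0.1269]
orientation: [0.037, 1.57, -0.033]
wrist_force: [-0.8, -0.8, 2.9]
gripper_width: 0.174
```

Request:
step_arm(steps=[[1, [0, 0, 0], 0], [1, [0, 0, 0], 0], [1, [0, 0, 0], 0], [1, [0, 0, 0.003], 0], [1, [0, 0, 0.006], 0]])

```text
time_s: 39.45
ee_pos: [0.6272, -0.0084, 0.1301]
orientation: [3.052, 1.567, 2.982]
wrist_force: [0.4, 0.0, -4.2]
gripper_width: 0.167
```

Request:
step_arm(steps=[[1, [0, 0, 0.01], 0], [1, [0, 0, 0.025], 0], [1, [0, 0, 0.04], 0], [1, [0, 0, 0.055], 0], [1, [0, 0, 0.07], 0]])

```text
time_s: 39.87
ee_pos: [0.6279, -0.0086, 0.2026]
orientation: [3.069, 1.569, 2.999]
wrist_force: [0.0, 0.2, -4.9]
gripper_width: 0.168
```

Request:
step_arm(steps=[[1, [-0.004, -0.012, 0], 0], [1, [-0.011, -0.035, 0], 0], [1, [-0.02, -0.062, 0], 0], [1, [-0.029, -0.09, 0], 0], [1, [-0.038, -0.118, 0], 0]])

```text
time_s: 40.28
ee_pos: [0.5892, -0.1278, 0.2014]
orientation: [2.926, 1.569, 2.857]
wrist_force: [-0.5, -0.0, -4.8]
gripper_width: 0.171
```

Request:
step_arm(steps=[[1, [-0.009, -0.028, 0], 0], [1, [-0.018, -0.055, 0], 0], [1, [-0.025, -0.078, 0], 0], [1, [-0.029, -0.09, 0], 0], [1, [-0.029, -0.09, 0], 0]])

```text
time_s: 40.7
ee_pos: [0.5598, -0.2192, 0.2017]
orientation: [-3.083, 1.569, 3.127]
wrist_force: [1.5, -0.0, -4.2]
gripper_width: 0.17
```

Request:
step_arm(steps=[[1, [0, 0, 0], 0], [1, [0, 0, 0], 0], [1, [0, 0, -0.01], 0], [1, [0, 0, -0.022], 0], [1, [0, 0, -0.035], 0]])

```text
time_s: 41.12
ee_pos: [0.5614, -0.2158, 0.1657]
orientation: [2.058, 1.57, 1.989]
wrist_force: [-0.9, -0.1, -5.4]
gripper_width: 0.177
```

Request:
step_arm(steps=[[1, [0, 0, -0.012], 0], [1, [0, 0, -0.022], 0], [1, [0, 0, -0.03], 0], [1, [0, 0, -0.034], 0], [1, [0, 0, -0.036], 0]])

```text
time_s: 41.53
ee_pos: [0.561, -0.2167, 0.1302]
orientation: [3.121, 1.57, 3.051]
wrist_force: [-0.2, 0.1, -4.2]
gripper_width: 0.167
```

Request:
step_arm(steps=[[1, [0, 0, -0.001], 0], [1, [0, 0, -0.002], 0], [1, [0, 0, -0.003], 0], [1, [0, 0, -0.004], 0], [1, [0, 0, -0.004], 0]])

```text
time_s: 41.95
ee_pos: [0.5616, -0.2169, 0.128]
orientation: [-0.223, 1.57, -0.293]
wrist_force: [-0.4, -0.1, -2.7]
gripper_width: 0.167
```

Request:
step_arm(steps=[[1, [0, 0, -0.0005], 0], [1, [0, 0, -0.0008], 0], [0.5, [0, 0, -0.0008], 0], [0.2, [0, 0, -0.0008], 0], [0, [0, 0, -0.0008], 0]])

```text
time_s: 42.37
ee_pos: [0.5615, -0.2168, 0.1269]
orientation: [-0.123, 1.57, -0.192]
wrist_force: [0.2, -0.5, 0.8]
gripper_width: 0.5
```

Request:
step_arm(steps=[[0, [0, 0, 0], 0], [0, [0, 0, 0.01], 0], [0, [0, 0, 0.035], 0], [0, [0, 0, 0.065], 0], [0, [0, 0, 0.1], 0]])

```text
time_s: 42.78
ee_pos: [0.5606, -0.2166, 0.227]
orientation: [3.083, 1.568, 3.013]
wrist_force: [1.1, -0.3, 0.3]
gripper_width: 0.502
```

Request:
step_arm(steps=[[0, [-0.01, 0.02, 0.01], 0], [0, [-0.02, 0.05, 0.02], 0], [0, [-0.03, 0.085, 0.02], 0], [0, [-0.04, 0.12, 0.02], 0], [0, [-0.05, 0.155, 0.02], 0]])

```text
time_s: 43.2
ee_pos: [0.5106, -0.0606, 0.2477]
orientation: [0.285, 1.569, 0.214]
wrist_force: [0.5, 1.1, 0.2]
gripper_width: 0.5
```

Request:
step_arm(steps=[[0, [-0.01, 0.035, 0], 0], [0, [-0.02, 0.07, 0], 0], [0, [-0.03, 0.105, 0], 0], [0, [-0.04, 0.14, 0], 0], [0, [-0.04, 0.14, 0], 0]])

```text
time_s: 43.62
ee_pos: [0.47, 0.0828, 0.2475]
orientation: [1.1, 1.568, 1.036]
wrist_force: [0.7, -0.1, 0.6]
gripper_width: 0.499
```

```bash
python3 - <<'E'
from h import *
import pickle
s=env.state();print(s["time_s"],np.round(s["ee_pos"],4))
t=env.snapshot("top");d=env.snapshot("scene");pickle.dump((t,d),open("ts1.pkl","wb"))
cv2.imwrite("pics/top9.png",t["color"][:,:,::-1])
crop(d,145,145,285,245,5,"s9.png");crop(d,290,150,500,280,3,"s9b.png")
E
```

```text
43.6167 [0.47   0.0828 0.2475]
```

View pics/top9.png

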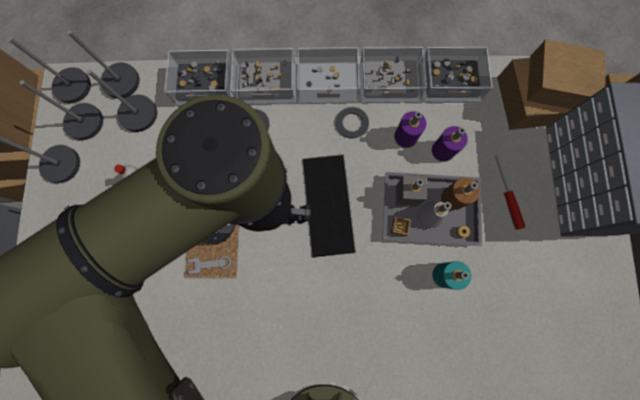

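View pics/s9.png

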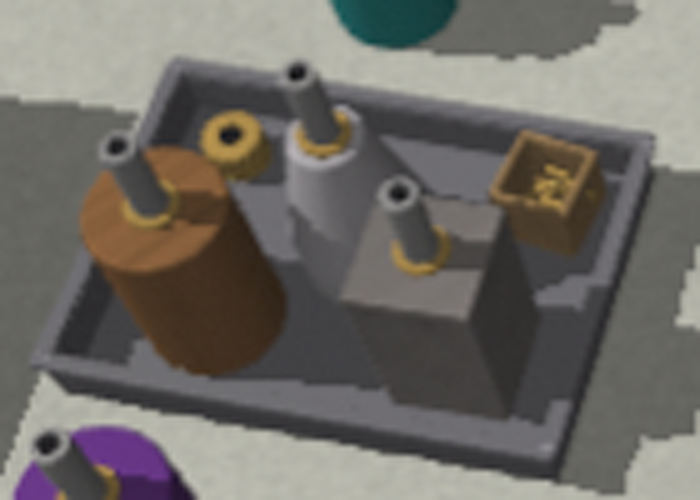

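View pics/s9b.png

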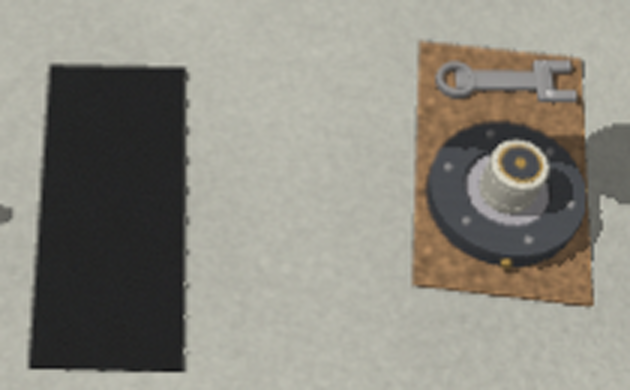

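```bash
python3 - <<'E'
from h import *
import pickle
t,d=pickle.load(open("ts1.pkl","rb"))
print("holder top",plane(d,(290+(520.5)/3-.5,150+162.5/3-.5),.058).round(4),"recess .5007 .2772 (same camera)")
a=pickle.load(open("ts0.pkl","rb"))[1]
diff=np.abs(a["color"].astype(int)-d["color"]).max(2)[145:245,145:285];print("changed px in tray crop",(diff>40).sum())
s=env.state();print(s["qd"],s["wrist_force"])
print(env.close_job())
E
```

```text
holder top [0.5004 0.2772 0.058 ] recess .5007 .2772 (same camera)
changed px in tray crop 172
[-4.82812371e-02  1.15044338e-02  2.82832504e-03  5.72249726e-03
 -5.56620957e-05  1.17812243e-02] [0.14666401 0.42462136 0.13104383]
the job is handed in; nothing more can be done
None
```

I moved the square, cone and drum lamps one at a time onto the side mat. Then I set the porcelain holder in the recess of the lamp base and put all three lamps back in the tray. The job was handed in at about 43.7 s, well under the 141 s limit.

- **Holder:** in the final scene view it stands upright in the recess, with its measured centre within about 0.5 mm of the recess centre.
- **Lamps:** all three stand upright in the tray. Their stem tops are within about 1 px (5x zoom) of where they were in the first picture, which is under 1 mm.
- **Bystanders:** the carton, nut, wrench and look-alikes look unmoved, and the mat is empty again.
- **Forces:** the highest wrist force I read was about 10 N, when the holder touched down.
- **Disagreements:** before moving anything, the top and scene cameras differed by 2–5 mm in y on the same points. I used values in between, and the wrist camera agreed with those to within about 2 mm.

No check failed. The arm was still moving very slightly at hand-in (under 0.05 rad/s), clear of everything.

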